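# Scan the label of the amber jar

## Robot

A 7-joint arm with a two-finger parallel gripper is mounted at the origin on a cart in front of the work surface, level with it; the furniture and walls round the work are solid. World frame = base frame: x ahead of the robot, y to its left, z up, the work surface at z = 0. Lengths are in mm, angles in rad, forces in N, time in s.
With the tool pointing down it reaches from about 400 to 875 mm from the base axis. Payload 4.4 kg.
Tool frame: the origin (TCP) lies at the very end of the fingers, on their centre line; the grasp point (between the pads) lies 19 mm behind it (ctrl.grip_point_offset is the distance from the TCP to the grasp point, in mm); z points along the fingers, y is the line along which they close (so a half turn about z gives the same grasp; the last joint's range is limited). The gripper opens to 85 mm and grips with 20 to 120 N. Pads are 22 mm wide; open, the fingers measure 114 mm over their backs; the gripper's body (76 mm by 85 mm) begins 54 mm behind the grasp point. The pads swing forward as they close: fully open they stand 13 mm farther back than shut.
Start: joints at [1.05, 0.628, 0.038, 1.517, -0.027, 0.996, -0.02], TCP at [285.562, -583.928, 231.313] pointing down, gripper open.
Joint ranges: [-3.06, 3.06], [-0.37, 2.12], [-1.25, 1.32], [0.18, 2.47], [-1.1, 4.24], [0.23, 1.98], [-2.94, 2.94]. Speed limits (rad/s): [2.57, 2.57, 3.14, 3.14, 3.14, 3.14, 3.14].

## Interface

Orientations are given as [roll, pitch, yaw] about the fixed x, y, z axes, in that order (R = Rz(yaw) Ry(pitch) Rx(roll)).
In Python, from cell import ctrl gives the robot as it stands.
- The arm moves only by the tool jog_arm, never from a script. Its argument "increments" is one flat list of numbers, 7 for each row, row after row: the finger opening in cm, from 0 to 8.54, then the shift along the tool's x, y, z in cm, then the turn, a rotation vector about the tool's x, y, z in degrees. In form: [fingers, x, y, z, rx, ry, rz, fingers, x, y, z, rx, ry, rz, ...]. A call has 1 to 20 rows; each row is the pose to reach, as a shift and turn from the pose commanded when the call began, along the tool's axes at that moment; what a row does not reach only later rows make up. A row lasts 1/10 s, in which the tool goes at most 50 mm and 8.59 degrees, less where a joint would pass 70% of its speed; a pose out of reach is approached as far as the arm can. A call with a gripper value outside its range is refused whole. The fingers move at their own pace and stop on an object; the grip force is fixed at half the most. Time passes only in rows, so rows that repeat a pose let the fingers close. It gives the time, the measured TCP pose, the force, the opening and the grip force at its end, in the units of the state.
- ctrl.read_state(): the state, without advancing time (a new reading comes with each control period).
- ctrl.get_image(name): name is "side" or "top"; returns the picture (400x640x3 uint8, red, green, blue); there is no depth.
- ctrl.camera_params(name): a dict with "fx", "fy", "cx", "cy" (pixels), "extrinsics" (4x4, takes a point from world to camera coordinates). Camera axes: x right, y down, z forward; pixel columns grow to the right and rows downward; lengths in mm; the calibration is good to about 2 mm. A picture is of the moment at which its call begins. camera_params takes no time and is no camera call.
- ctrl.finish_job(): hands the job in; it is judged then, once.
The state is a dict: "clock": time; "qpos": joint angles; "qd": joint speeds; "tau": joint torques, N m; "eef_pos": TCP position; "tool_rot": TCP orientation; "force": force on the tool from outside, world axes, zero at the start; "torque": the same for the moment, N m; "width": finger opening in mm; "gripper_force": force on a finger pad.
Only numpy, scipy, OpenCV 4.12 (cv2) and the standard library are available. Lean on these libraries where they do the work, as an engineer would, in place of code of your own. Each camera call takes 0.05 s, during which the arm holds its last target. There are 200 camera calls.

## Task

Pick up the grey hand scanner and aim its dark window squarely at the middle of the paper label on the short, wide amber glass jar (the one without a cap), from about 9 cm away, and hold it still there for two seconds. Then lay the scanner gently back down on the table, flat and clear of the jar, and let go. Do not touch or shift the jar.

Things in the scene. Friction and masses are not known exactly. Their poses are not given: they have to be found in the camera images.
- scanner: grey hand scanner lying flat on the table, 151 mm long (x), 30 mm high, 0.14 kg. Origin: centre of its underside. +x points along it to the reading window, z up. The handle (x = -74 to +34 mm) is a rounded bar 34 mm wide and 28 mm high, to be gripped across its width from above, best near x = 0 (its centre of mass is near x = 8 mm); the head (x = 34 to 74 mm) is 46 mm wide and 30 mm high and ends in the dark window.
- scanner_lens (a point): centre of the scanner's reading window, at [75, 0, 15] mm in the scanner's frame and with the same axes; the scanner looks along +x.
- amber_jar: short wide open-topped jar of amber (brown) glass holding a poured candle, no cap, 64 mm diameter, 85 mm high, standing upright on the left part of the table. Beside it stands a taller (164 mm), narrower amber bottle with a black cap, also labelled, and a clear glass candle tumbler; the two amber ones change places. Origin: centre of its underside, z up. Its paper label faces its own -x, roughly towards the robot.
- label (a point): middle of the cream paper label (about 50 mm wide, 39 mm high, wrapped round the jar's side), at [-32, 0, 35] mm in the jar's frame and with the same axes: -x is the outward normal of the label.

How it is judged:
By the outcome, as a careful person would: the job done as asked, in the order asked, and still so for the second after the job is handed in, with the robot touching nothing.
It also fails if it takes over 51 s, if anything falls off the work surface, if the arm or the gripper's body presses on something with over 40 N, if the wrist force passes 120 N, or if a joint passes its speed limit or range.

## Working session

There is one attempt and no reset: what is moved stays moved. The work goes in short steps, Python scripts to look and compute and a tool call to move; the robot and the scene stay as the last step left them, time stands still between calls to the robot, and variables do not carry over. Pictures are saved under pics/ and viewed, at most 10 in all, crops included, and the job is handed in when it is done.

Besides the shell and the picture viewer there is one more tool, called after "Emit:" as name(argument=value, ...), one argument or row to a line, values as JSON. jog_arm: Moves the arm, as the interface text tells. Its arguments: {"type":"object","properties":{"increments":{"type":"array","items":{"type":"number"}}},"required":["increments"]}

```bash
mkdir -p pics; ls; python3 - <<'E'
from cell import ctrl
import cv2,numpy as np
s=ctrl.read_state();print({k:np.round(v,3).tolist() for k,v in s.items()})
for n in("side","top"):
    cv2.imwrite(f"pics/{n}0.png",ctrl.get_image(n)[:,:,::-1])
    p=ctrl.camera_params(n);print(n,p["fx"],p["cx"],p["cy"]);print(np.round(p["extrinsics"],3).tolist())
E
```

```text
pics
{'clock': 0.0, 'qpos': [1.05, 0.629, 0.038, 1.518, -0.027, 0.996, -0.02], 'qd': [0.002, 0.002, 0.001, -0.001, -0.001, -0.001, -0.001], 'tau': [0.001, -56.34, 1.227, -19.344, 0.011, 0.01, -0.0], 'eef_pos': [285.294, -583.345, 230.405], 'tool_rot': [-3.14, 0.0, 0.455], 'force': [-0.371, -0.12, -0.404], 'torque': [0.012, 0.023, -0.013], 'gripper_force': 0.0, 'width': 85.616}
side 419.71846796907454 322.4497066764038 203.86858411009976
[[-0.999, 0.048, 0.007, 587.806], [0.025, 0.637, -0.771, -5.981], [-0.041, -0.77, -0.637, 1132.664], [0.0, 0.0, 0.0, 1.0]]
top 463.5384172453959 315.30461735291595 195.55365380028312
[[0.045, -0.999, -0.003, 54.465], [-0.978, -0.044, -0.206, 604.6], [0.205, 0.012, -0.979, 1134.737], [0.0, 0.0, 0.0, 1.0]]
```

View pics/side0.png

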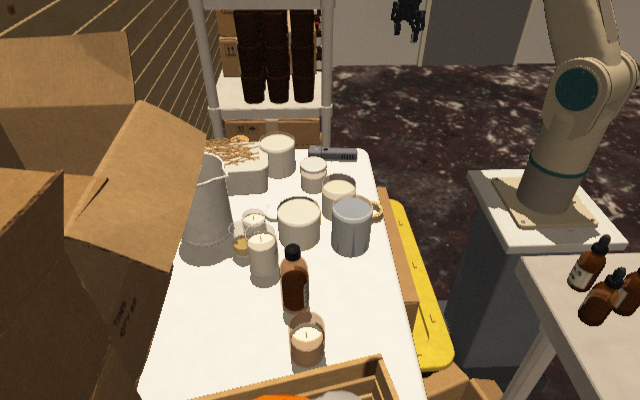

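View pics/top0.png

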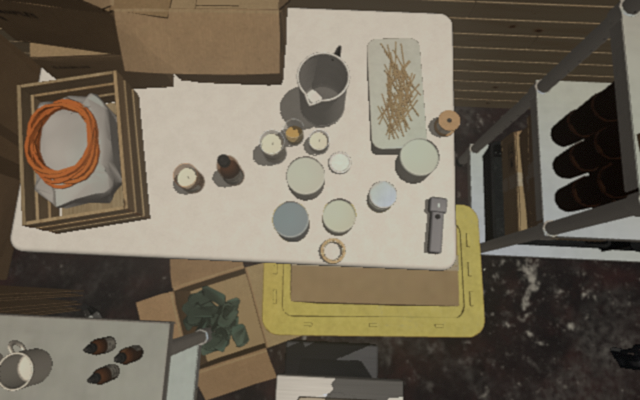

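The side view shows the open amber jar at about (307,340) and the capped bottle at (294,280). The top view shows the jar at (188,178), the bottle at (230,168) and the scanner at (436,225), head up (+x). Next I'll measure and zoom in.

```bash
cat > h.py <<'E'
from cell import ctrl
import cv2,numpy as np
def ray(n,uv):
    p=ctrl.camera_params(n);E=np.array(p["extrinsics"]);R,t=E[:3,:3],E[:3,3]
    d=R.T@np.array([(uv[0]-p["cx"])/p["fx"],(uv[1]-p["cy"])/p["fy"],1]);return -R.T@t,d/np.linalg.norm(d)
def onz(n,uv,z):
    o,d=ray(n,uv);return o+d*(z-o[2])/d[2]
def proj(n,X):
    p=ctrl.camera_params(n);E=np.array(p["extrinsics"]);c=np.atleast_2d(X)@E[:3,:3].T+E[:3,3]
    return np.c_[c[:,0]/c[:,2]*p["fx"]+p["cx"],c[:,1]/c[:,2]*p["fy"]+p["cy"]]
E
python3 - <<'E'
from h import *
S=cv2.imread("pics/side0.png");T=cv2.imread("pics/top0.png")
for n in("side","top"):print(n,"cam at",ray(n,(320,200))[0].round())
def sc(I,x,y,w,h,k):return cv2.resize(I[y:y+h,x:x+w],None,fx=k,fy=k,interpolation=cv2.INTER_CUBIC)
a=sc(S,270,235,70,140,4);b=sc(T,155,145,100,60,4);c=sc(T,410,185,50,80,4)
o=np.zeros((570,800,3),np.uint8);o[:560,:280]=a;o[:240,300:700]=b;o[245:565,300:500]=c
o[245:445,510:790]=sc(S,295,135,70,50,4)
cv2.imwrite("pics/z.png",o)
print("scanner tail/head",onz("top",(433,252),28),onz("top",(438,198),30))
print("jar",onz("top",(187,178),85))
E
```

```text
side cam at [634. 847. 713.]
top cam at [ 356.   67. 1235.]
scanner tail/head [ 473.09805179 -229.62720123   28.        ] [ 616.35122071 -243.36990897   30.        ]
jar [628.10551677 411.14967127  85.        ]
```

View pics/z.png

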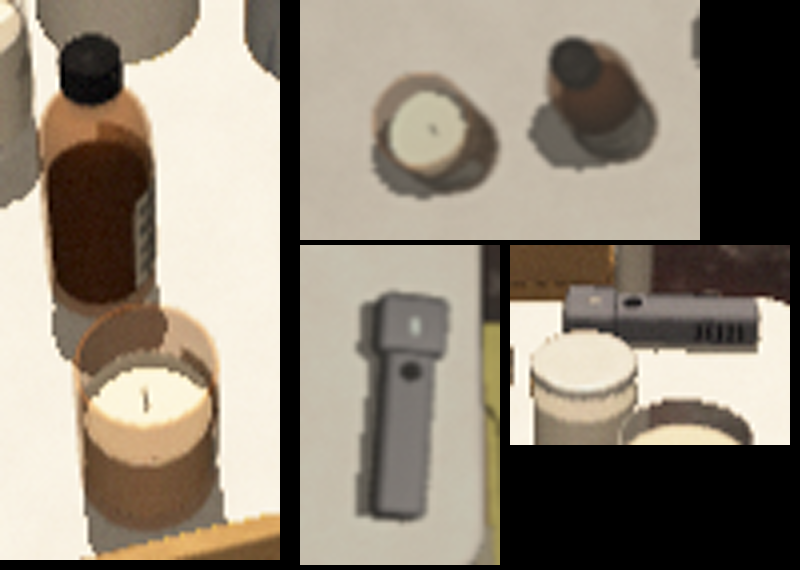

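The jar's label isn't visible from the side camera: its −x side shows no cream strip, unlike the bottle's. So it is probably turned towards −y, and the top view may show it foreshortened. I'll enhance the crop and measure.

```bash
python3 - <<'E'
from h import *
T=np.mean([ctrl.get_image("top").astype(float) for _ in range(6)],0)
S=np.mean([ctrl.get_image("side").astype(float) for _ in range(6)],0)
np.save("T.npy",T);np.save("S.npy",S)
def sc(I,x,y,w,h,k,g):
    c=np.clip((I[y:y+h,x:x+w]/255)**g*255,0,255).astype(np.uint8)[:,:,::-1];return cv2.resize(c,None,fx=k,fy=k,interpolation=cv2.INTER_NEAREST)
o=np.zeros((600,800,3),np.uint8)
a=sc(T,168,155,40,44,10,.5);o[:440,:400]=a
b=sc(S,284,305,40,64,9,.6);o[:576,420:780]=b
cv2.imwrite("pics/z2.png",o)
E
```

```text
(no output)
```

View pics/z2.png

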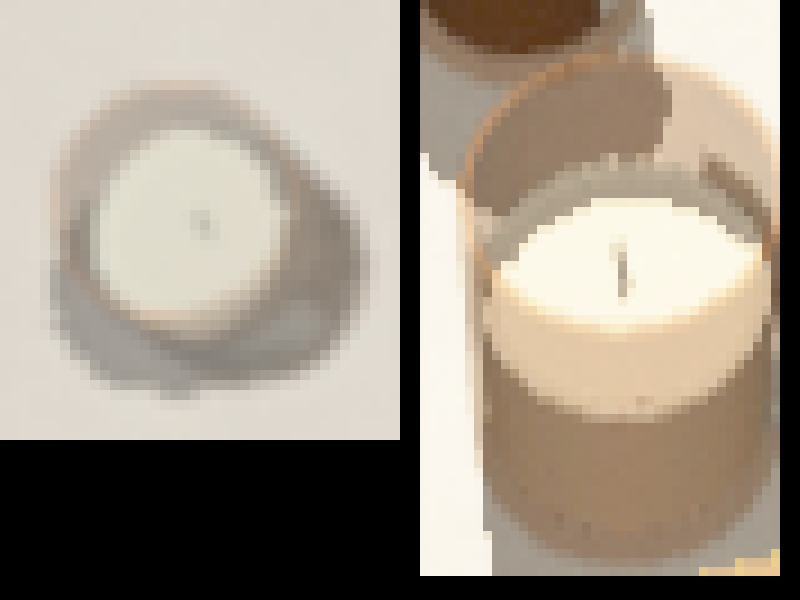

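```bash
python3 - <<'E'
from h import *
T=np.load("T.npy");S=np.load("S.npy")
# rim centre in top, and side check
c=onz("top",(185.0,175.2),85);print("top rim",c.round(1))
th=np.linspace(0,2*np.pi,361)
def circ(c,z,n):return proj(n,np.c_[c[0]+32*np.cos(th),c[1]+32*np.sin(th),0*th+z])
for z in(0,85):
  for n in("top","side"):
    q=circ(c,z,n);print(n,z,"u",q[:,0].min().round(1),q[:,0].max().round(1),"v",q[:,1].min().round(1),q[:,1].max().round(1))
# print side rows' red/green across the jar, to find edges
for v in(311,345,355):print(v,S[v,282:330,2].astype(int).tolist())
print("col306",S[305:372,306,2].astype(int).tolist())
print("top row175",T[175,168:210,2].astype(int).tolist());print("top col185",T[158:200,185,2].astype(int).tolist())
E
```

```text
top rim [635.2 417.   85. ]
top 0 u 181.9 205.3 v 171.6 194.3
side 0 u 291.0 325.3 v 336.0 367.1
top 85 u 172.5 197.5 v 163.2 187.4
side 85 u 289.0 325.8 v 309.1 340.6
311 [224, 191, 92, 83, 62, 55, 55, 57, 53, 47, 44, 45, 44, 44, 47, 48, 48, 54, 50, 53, 52, 57, 51, 59, 72, 65, 66, 81, 179, 185, 196, 214, 224, 226, 226, 226, 226, 227, 227, 227, 228, 228, 228, 229, 229, 229, 228, 228]
345 [229, 227, 229, 229, 229, 229, 227, 180, 125, 42, 46, 92, 111, 120, 126, 128, 126, 128, 125, 127, 127, 127, 128, 128, 126, 126, 126, 126, 126, 126, 126, 126, 128, 128, 127, 123, 118, 77, 46, 44, 41, 68, 113, 226, 225, 225, 225, 225]
355 [228, 227, 227, 228, 228, 228, 226, 225, 170, 53, 49, 48, 50, 52, 51, 54, 54, 54, 53, 57, 55, 57, 57, 57, 57, 56, 55, 57, 57, 54, 55, 54, 54, 55, 50, 50, 49, 46, 44, 50, 55, 64, 108, 225, 224, 224, 225, 224]
col306 [59, 56, 54, 55, 76, 87, 72, 60, 55, 56, 57, 58, 58, 58, 57, 58, 56, 67, 91, 97, 96, 93, 187, 219, 219, 221, 198, 172, 132, 109, 100, 120, 115, 189, 220, 207, 171, 136, 128, 126, 126, 127, 125, 127, 122, 118, 80, 56, 56, 58, 57, 58, 58, 56, 56, 55, 55, 56, 54, 56, 57, 56, 71, 92, 98, 98, 103]
top row175 [168, 168, 168, 169, 157, 124, 105, 96, 79, 98, 143, 166, 167, 165, 165, 165, 165, 165, 164, 161, 160, 163, 163, 162, 163, 163, 161, 141, 101, 71, 62, 59, 58, 77, 116, 148, 167, 169, 168, 168, 168, 169]
top col185 [171, 171, 170, 172, 166, 129, 104, 101, 100, 112, 154, 167, 166, 165, 165, 165, 165, 165, 165, 165, 165, 164, 163, 163, 163, 163, 165, 158, 126, 98, 74, 59, 65, 82, 88, 85, 106, 158, 171, 169, 169, 170]
```

```bash
python3 - <<'E'
from h import *
T=np.load("T.npy");c=np.array([635.2,417.,0])
print("bottle cap",onz("top",(227.5,160),164).round())
az=np.arange(150,330,6)
print("az  ",az.tolist())
for z in(8,16,24,32,40,48,56,64,72):
    a=np.radians(az);q=proj("top",np.c_[c[0]+32*np.cos(a),c[1]+32*np.sin(a),0*a+z]).astype(np.float32)
    m=cv2.remap(T.astype(np.float32),q[None,:,0],q[None,:,1],cv2.INTER_LINEAR)[0]
    print(z,"B",m[:,2].astype(int).tolist());print("  R-B",(m[:,0]-m[:,2]).astype(int).tolist())
E
```

```text
bottle cap [658. 295. 164.]
az   [150, 156, 162, 168, 174, 180, 186, 192, 198, 204, 210, 216, 222, 228, 234, 240, 246, 252, 258, 264, 270, 276, 282, 288, 294, 300, 306, 312, 318, 324]
8 B [83, 84, 102, 123, 134, 143, 151, 153, 153, 154, 145, 146, 144, 143, 145, 145, 146, 146, 141, 142, 139, 135, 132, 137, 137, 127, 126, 126, 122, 120]
  R-B [14, 14, 18, 21, 22, 24, 26, 26, 26, 25, 26, 25, 23, 24, 26, 26, 26, 28, 28, 29, 27, 26, 25, 26, 28, 26, 27, 28, 25, 26]
16 B [82, 81, 82, 93, 100, 104, 113, 126, 121, 111, 102, 98, 96, 96, 99, 104, 105, 106, 105, 109, 102, 100, 109, 114, 112, 113, 118, 120, 122, 124]
  R-B [13, 14, 15, 17, 18, 20, 23, 25, 24, 22, 23, 23, 21, 22, 23, 25, 26, 28, 28, 28, 24, 24, 25, 26, 26, 26, 27, 26, 25, 27]
24 B [81, 80, 77, 74, 78, 80, 81, 86, 83, 78, 68, 70, 68, 68, 72, 69, 72, 71, 76, 72, 71, 77, 86, 89, 95, 105, 113, 119, 126, 124]
  R-B [13, 13, 14, 15, 17, 17, 18, 21, 21, 19, 20, 21, 20, 20, 21, 22, 24, 24, 26, 25, 23, 24, 26, 25, 25, 27, 26, 25, 27, 26]
32 B [79, 78, 77, 72, 67, 63, 61, 63, 67, 63, 63, 65, 70, 74, 74, 67, 58, 61, 60, 57, 60, 66, 68, 71, 8
[... 741 characters left out ...]
 56, 56, 57, 55, 53, 57, 61, 80, 101, 119, 128, 130, 128]
  R-B [14, 14, 13, 14, 14, 13, 13, 13, 13, 14, 16, 16, 16, 17, 17, 19, 23, 24, 23, 24, 23, 23, 25, 25, 25, 26, 27, 27, 27, 30]
64 B [81, 81, 75, 66, 60, 62, 62, 61, 61, 61, 64, 66, 67, 67, 65, 59, 59, 60, 61, 60, 57, 57, 58, 64, 81, 103, 120, 128, 132, 131]
  R-B [16, 15, 16, 15, 17, 18, 18, 18, 17, 17, 19, 20, 19, 20, 21, 22, 24, 25, 26, 26, 24, 24, 25, 25, 26, 28, 27, 27, 29, 32]
72 B [81, 80, 77, 68, 64, 67, 73, 75, 70, 68, 66, 64, 63, 61, 60, 60, 62, 63, 63, 61, 60, 60, 61, 68, 82, 105, 119, 130, 134, 136]
  R-B [18, 18, 19, 18, 20, 22, 24, 25, 26, 25, 25, 24, 25, 25, 25, 25, 26, 27, 27, 26, 25, 26, 27, 28, 29, 29, 28, 29, 31, 34]
```

```bash
python3 - <<'E'
from h import *
S=np.load("S.npy");T=np.load("T.npy")
for v in range(338,364,3):
    print(v,"rgb",[tuple(x) for x in S[v,316:328].astype(int).tolist()])
az=np.arange(228,252,2);a=np.radians(az)
print(az.tolist())
for dx,dy in((0,0),(2,2),(2,-2),(-2,2)):
  for z in(36,44,50):
    q=proj("top",np.c_[635.2+dx+32*np.cos(a),417+dy+32*np.sin(a),0*a+z]).astype(np.float32)
    m=cv2.remap(T.astype(np.float32),q[None,:,0],q[None,:,1],cv2.INTER_LINEAR)[0];print(dx,dy,z,m[:,2].astype(int).tolist())
for z in(20,35,50):
  a=np.radians([140,145,150,155,160,165,170,175,180]);print(z,proj("side",np.c_[635.2+32*np.cos(a),417+32*np.sin(a),0*a+z]).round(1).tolist())
E
```

```text
338 rgb [(241, 207, 152), (236, 194, 135), (219, 176, 125), (207, 169, 124), (205, 168, 122), (201, 162, 118), (194, 162, 125), (74, 52, 35), (129, 108, 86), (249, 242, 227), (248, 241, 226), (248, 241, 227)]
341 rgb [(210, 170, 126), (209, 171, 127), (209, 171, 126), (209, 172, 126), (200, 162, 118), (187, 153, 116), (84, 62, 41), (127, 96, 72), (149, 134, 111), (248, 240, 226), (248, 240, 226), (248, 240, 226)]
344 rgb [(211, 171, 128), (207, 172, 128), (204, 164, 121), (191, 153, 111), (142, 112, 84), (87, 62, 40), (86, 64, 43), (119, 103, 82), (148, 133, 112), (248, 241, 225), (248, 241, 225), (247, 240, 226)]
347 rgb [(201, 165, 125), (161, 128, 90), (111, 83, 56), (100, 71, 45), (96, 69, 46), (92, 68, 45), (82, 64, 44), (93, 82, 67), (151, 136, 115), (248, 240, 226), (248, 241, 225), (248, 240, 225)]
350 rgb [(109, 77, 53), (106, 78, 52), (102, 75, 50), (102, 72, 47), (96, 69, 45), (92, 68, 43), (81, 66, 48), (107, 96, 79), (237, 226, 200), (247, 239, 224), (247, 241, 225), (247, 240, 225)]
353 rgb [(109, 78, 52), (105, 77, 50), (102, 76, 50), (102, 73, 47), (96, 70, 45), (91, 
[... 1179 characters left out ...]
 60, 57, 56, 55, 56, 56, 56]
2 -2 50 [80, 78, 74, 69, 64, 59, 56, 54, 54, 54, 55, 55]
-2 2 36 [73, 76, 78, 78, 78, 79, 77, 74, 71, 66, 61, 58]
-2 2 44 [78, 79, 80, 81, 81, 80, 79, 75, 70, 65, 60, 57]
-2 2 50 [79, 80, 81, 81, 80, 79, 76, 74, 69, 63, 58, 55]
20 [[321.9, 354.8], [322.7, 353.6], [323.5, 352.4], [324.1, 351.1], [324.6, 349.8], [325.0, 348.5], [325.3, 347.1], [325.4, 345.8], [325.4, 344.4]]
35 [[321.9, 350.2], [322.8, 349.0], [323.6, 347.8], [324.2, 346.5], [324.7, 345.2], [325.1, 343.9], [325.4, 342.5], [325.5, 341.2], [325.5, 339.8]]
50 [[322.0, 345.5], [322.9, 344.4], [323.6, 343.1], [324.3, 341.9], [324.8, 340.5], [325.2, 339.2], [325.5, 337.8], [325.6, 336.5], [325.6, 335.1]]
```

The label's right edge is at azimuth about 240° from the top view. Its left edge is at about 149° from the side view, at (323,347). So it is centred at about 195°, with the jar at (635,417). Next I'll measure the scanner.

```bash
python3 - <<'E'
from h import *
T=np.load("T.npy");S=np.load("S.npy")
g=T.mean(2)
for v in(194,195,196,197,198,199,203,208,218,226,234,242,248,250,251,252,253,254,255,256):print(v,g[v,424:452].astype(int).tolist())
print("side");gs=S.mean(2)
for v in range(142,166,2):print(v,gs[v,304:362].astype(int).tolist())
E
```

```text
194 [187, 187, 186, 185, 186, 186, 186, 187, 187, 187, 188, 188, 187, 186, 186, 186, 186, 186, 186, 186, 186, 186, 185, 185, 185, 185, 184, 184]
195 [187, 187, 186, 186, 187, 188, 188, 187, 183, 182, 185, 190, 190, 189, 189, 188, 188, 188, 188, 188, 187, 186, 185, 185, 186, 185, 184, 184]
196 [188, 187, 187, 187, 188, 187, 180, 169, 152, 148, 157, 173, 178, 178, 178, 178, 180, 183, 185, 189, 190, 188, 187, 186, 185, 185, 184, 184]
197 [188, 188, 189, 191, 187, 168, 132, 113, 106, 102, 102, 110, 113, 114, 116, 124, 133, 146, 157, 173, 177, 179, 184, 188, 187, 185, 185, 185]
198 [189, 187, 181, 179, 167, 124, 83, 87, 104, 107, 103, 100, 98, 96, 96, 100, 105, 107, 105, 111, 114, 128, 157, 182, 188, 186, 186, 186]
199 [186, 165, 132, 121, 105, 72, 64, 91, 112, 115, 114, 113, 112, 111, 111, 111, 112, 110, 105, 102, 100, 104, 127, 165, 186, 187, 186, 186]
203 [168, 113, 91, 86, 61, 54, 75, 101, 118, 119, 118, 117, 118, 131, 152, 147, 124, 116, 118, 118, 117, 113, 121, 158, 184, 187, 186, 186]
208 [161, 111, 90, 78, 53, 58, 89, 114, 123, 124, 123, 123, 122, 123, 126, 125, 122, 122, 122, 122
[... 4254 characters left out ...]
, 100, 99, 99, 99, 99, 98, 102, 100, 96, 96, 96, 97, 96, 96, 97, 99, 96, 97, 98, 121, 240, 240, 240, 239, 239]
162 [226, 226, 225, 225, 226, 226, 226, 227, 227, 226, 226, 226, 225, 224, 224, 224, 226, 225, 226, 225, 226, 221, 205, 240, 239, 240, 239, 218, 239, 239, 239, 239, 239, 239, 238, 216, 215, 216, 215, 215, 215, 214, 216, 217, 216, 216, 217, 216, 215, 216, 217, 217, 219, 240, 240, 239, 239, 239]
164 [225, 224, 225, 224, 225, 225, 225, 226, 226, 225, 225, 224, 224, 223, 224, 225, 226, 227, 229, 228, 228, 223, 195, 240, 239, 239, 239, 239, 239, 238, 239, 238, 238, 239, 239, 239, 239, 238, 238, 238, 238, 238, 239, 238, 239, 239, 238, 238, 237, 238, 238, 238, 239, 239, 238, 239, 239, 240]
```

```bash
python3 - <<'E'
from h import *
a=onz("top",(435.3,248),24);b=onz("top",(437.35,218),24)
yaw=np.arctan2(*(b-a)[1::-1]);f=np.array([np.cos(yaw),np.sin(yaw),0]);print("yaw",yaw,np.degrees(yaw))
front=onz("top",(438.7,197.2),30);tail=onz("top",(435,251.4),27);print(front,tail,np.linalg.norm((front-tail)[:2]))
print("centre est",(front-75*f).round(1),(tail+74.5*f).round(1),"axis pts",a.round(1),b.round(1))
# side check: tail top right px (356.5,149),(bottom ~356.3,160.3)
print("side tail",onz("side",(356.5,149.5),28).round(1),onz("side",(356.3,160.7),0).round(1),"head front-left",onz("side",(308.5,149.5),30).round(1))
E
```

```text
yaw -0.07588426704494441 -4.347848233118994
[ 618.60308277 -245.24350322   30.        ] [ 474.98220365 -235.06647135   27.        ] 143.98100186351942
centre est [ 543.8 -239.6   30. ] [ 549.3 -240.7   27. ] axis pts [ 484.2 -236.7   24. ] [ 563.6 -242.7   24. ]
side tail [ 473.8 -234.9   28. ] [ 474.9 -215.9    0. ] head front-left [ 619.6 -237.1   30. ]
```

```bash
cat >> h.py <<'E'
from scipy.spatial.transform import Rotation as Ro
def way(p0,yaw0,wps):
    """tool pointing down; wps: (x,y,z,yaw) -> shifts cm, turn deg from pose p0"""
    R=Ro.from_euler("xyz",[np.pi,0,yaw0])
    for w in wps:
        d=R.inv().apply(np.array(w[:3])-p0)/10;r=np.degrees((R.inv()*Ro.from_euler("xyz",[np.pi,0,w[3]])).as_rotvec())
        print(d.round(2),r.round(1))
def st():
    s=ctrl.read_state();print({k:np.round(s[k],3).tolist() for k in("clock","qpos","eef_pos","tool_rot","force","width","gripper_force")})
E
python3 - <<'E'
from h import *
way((285.6,-583.9,231.3),.455,[(430,-330,230,-.076),(551,-241.4,130,-.076)])
E
```

```text
[ 24.13 -16.46   0.13] [ 0.  -0.  30.4]
[ 38.89 -19.1   10.13] [ 0.  -0.  30.4]
```

Emit:
jog_arm(
  increments=[8.5,3,-2,0,0,0,4,8.5,6,-4,0,0,0,8,8.5,9,-6,0,0,0,12,8.5,12,-8.2,0,0,0,16,8.5,15,-10.3,0,0,0,20,8.5,18,-12.3,0,0,0,24,8.5,21,-14.4,0,0,0,28,8.5,24.1,-16.5,0.1,0,0,30.4,8.5,26.6,-16.9,1.6,0,0,30.4,8.5,29,-17.3,3.3,0,0,30.4,8.5,31.5,-17.8,5,0,0,30.4,8.5,34,-18.2,6.7,0,0,30.4,8.5,36.5,-18.6,8.4,0,0,30.4,8.5,38.9,-19.1,10.1,0,0,30.4,8.5,38.9,-19.1,10.1,0,0,30.4,8.5,38.9,-19.1,10.1,0,0,30.4],
)

```text
clock: 2.3
eef_pos: [551.0, -241.2, 130.0]
tool_rot: [3.142, 0.001, -0.075]
force: [-1.4, 0.3, -0.5]
width: 85.1
gripper_force: 0.0
```

Emit:
jog_arm(
  increments=[8.5,0,0,2,0,0,0,8.5,0,0,4,0,0,0,8.5,0,0,6,0,0,0,8.5,0,0,8,0,0,0,8.5,0,0,9,0,0,0,8.5,0,0,9,0,0,0],
)

```text
clock: 2.9
eef_pos: [549.8, -242.3, 39.8]
tool_rot: [3.142, 0.002, -0.077]
force: [-0.7, -0.2, 0.3]
width: 84.9
gripper_force: 0.0
```

```bash
python3 - <<'E'
from h import *
o=np.zeros((600,800,3),np.uint8)
t=ctrl.get_image("top")[170:270,385:485,::-1];s=ctrl.get_image("side")[80:180,280:380,::-1]
o[:400,:400]=cv2.resize(t,(400,400),interpolation=2);o[:400,400:]=cv2.resize(s,(400,400),interpolation=2)
cv2.imwrite("pics/g.png",o[:400]);st()
E
```

```text
{'clock': 3.0, 'qpos': [0.291, 0.819, 0.124, 1.796, -0.176, 0.536, -1.12], 'eef_pos': [551.298, -242.397, 41.264], 'tool_rot': [3.141, -0.001, -0.077], 'force': [-0.299, 0.027, 0.344], 'width': 84.74, 'gripper_force': 0.0}
```

View pics/g.png

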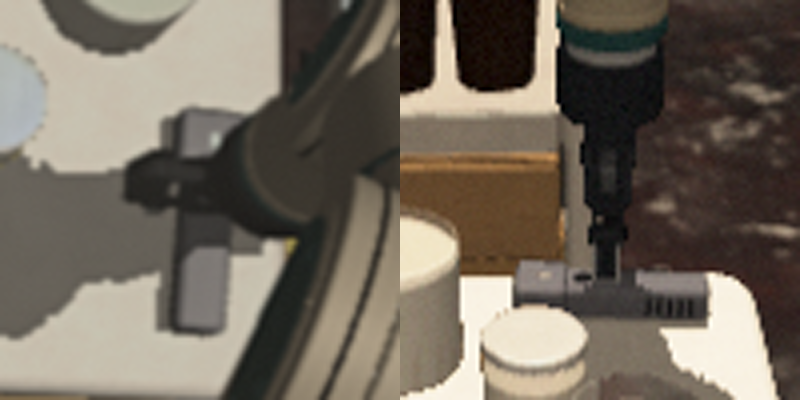

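The fingers straddle the handle just behind the head, so I'll go down and close.

Emit:
jog_arm(
  increments=[8.5,0,0,1.2,0,0,0,8.5,0,0,2.4,0,0,0,8.5,0,0,3.4,0,0,0,8.5,0,0,3.9,0,0,0,8.5,0,0,3.9,0,0,0,5,0,0,3.9,0,0,0,4,0,0,3.9,0,0,0,2.5,0,0,3.9,0,0,0,2.5,0,0,3.9,0,0,0,2.5,0,0,3.9,0,0,0,2.5,0,0,3.9,0,0,0,2.5,0,0,3.9,0,0,0,2.5,0,0,3.9,0,0,0,2.5,0,0,3.9,0,0,0],
)

```text
clock: 4.4
eef_pos: [551.7, -241.6, 2.0]
tool_rot: [3.141, -0.001, -0.076]
force: [-0.1, 0.0, 5.9]
width: 32.6
gripper_force: 62.1
```

```bash
python3 - <<'E'
from h import *
way((551,-241.4,1),-.076,[(551,-241.4,60,-.076),(530,-200,250,-.076),(480,0,250,.05),(440,200,250,.18),(430,340,250,.262)])
print("crate corner z100",onz("top",(148,220),100),onz("top",(130,75),100))
E
```

```text
[ 0.   0.  -5.9] [0. 0. 0.]
[ -2.41  -3.97 -24.9 ] [0. 0. 0.]
[ -8.91 -23.53 -24.9 ] [ 0.   0.  -7.2]
[-14.42 -43.17 -24.9 ] [  0.    0.  -14.7]
[-16.48 -57.05 -24.9 ] [  0.    0.  -19.4]
crate corner z100 [513.4676936 492.3045827 100.       ] [897.95616128 586.3658628  100.        ]
```

Emit:
jog_arm(
  increments=[2.5,0,0,-0.5,0,0,0,2.5,0,0,-1.5,0,0,0,2.5,0,0,-3,0,0,0,2.5,0,0,-5,0,0,0,2.5,0,0,-5,0,0,0,2.5,0,0,-5,0,0,0],
)

```text
clock: 5.0
eef_pos: [551.5, -241.5, 52.1]
tool_rot: [3.141, -0.001, -0.076]
force: [-0.4, -0.4, -2.2]
width: 33.1
gripper_force: 61.4
```

Emit:
jog_arm(
  increments=[2.5,-0.3,-0.5,-3,0,0,0,2.5,-0.6,-1,-6,0,0,0,2.5,-1,-1.5,-9,0,0,0,2.5,-1.4,-2.2,-12,0,0,0,2.5,-1.9,-3,-15,0,0,0,2.5,-2.4,-4,-17.5,0,0,0,2.5,-3.3,-6.8,-19,0,0,-1,2.5,-4.2,-9.6,-19.9,0,0,-2,2.5,-5.2,-12.4,-19.9,0,0,-3,2.5,-6.1,-15.2,-19.9,0,0,-4.1,2.5,-7,-18,-19.9,0,0,-5.1,2.5,-8,-20.8,-19.9,0,0,-6.2,2.5,-8.9,-23.5,-19.9,0,0,-7.2,2.5,-9.7,-26.3,-19.9,0,0,-8.3,2.5,-10.5,-29.1,-19.9,0,0,-9.4,2.5,-11.3,-31.9,-19.9,0,0,-10.5,2.5,-12,-34.7,-19.9,0,0,-11.5,2.5,-12.8,-37.5,-19.9,0,0,-12.6,2.5,-13.6,-40.3,-19.9,0,0,-13.7,2.5,-14.4,-43.2,-19.9,0,0,-14.7],
)

```text
clock: 7.0
eef_pos: [439.3, 200.9, 249.5]
tool_rot: [3.141, 0.002, 0.181]
force: [0.9, -0.6, -1.1]
width: 33.2
gripper_force: 61.3
```

```bash
python3 - <<'E'
from h import *
st()
way((440,200,250),.18,[(430,340,250,.262),(435,363.4,200,.262),(435,363.4,60,.262),(449.7,367.3,21,.262)])
E
```

```text
{'clock': 7.0, 'qpos': [-0.539, 0.369, 0.071, 1.946, -0.035, 0.829, -1.839], 'eef_pos': [439.286, 200.905, 249.527], 'tool_rot': [3.141, 0.002, 0.181], 'force': [0.904, -0.556, -1.113], 'width': 33.169, 'gripper_force': 61.325}
[  1.52 -13.95  -0.  ] [-0.   0.  -4.7]
[  2.43 -16.17   5.  ] [-0.   0.  -4.7]
[  2.43 -16.17  19.  ] [-0.   0.  -4.7]
[  3.95 -16.29  22.9 ] [-0.   0.  -4.7]
```

Emit:
jog_arm(
  increments=[2.5,0.3,-2.8,0,0,0,-1,2.5,0.6,-5.6,0,0,0,-2,2.5,0.9,-8.4,0,0,0,-3,2.5,1.2,-11.2,0,0,0,-4,2.5,1.5,-13.9,0,0,0,-4.7,2.5,2.4,-16.2,2,0,0,-4.7,2.5,2.4,-16.2,5,0,0,-4.7,2.5,2.4,-16.2,8,0,0,-4.7,2.5,2.4,-16.2,11,0,0,-4.7,2.5,2.4,-16.2,14,0,0,-4.7,2.5,2.4,-16.2,17,0,0,-4.7,2.5,2.4,-16.2,19.5,0,0,-4.7,2.5,2.4,-16.2,21.5,0,0,-4.7,2.5,2.4,-16.2,22.9,0,0,-4.7,2.5,2.4,-16.2,22.9,0,0,-4.7,2.5,2.4,-16.2,22.9,0,0,-4.7],
)

```text
clock: 8.6
eef_pos: [434.8, 363.9, 21.4]
tool_rot: [3.141, 0.0, 0.263]
force: [0.1, 0.5, -2.2]
width: 33.2
gripper_force: 61.3
```

```bash
python3 - <<'E'
from h import *
st()
o=np.zeros((600,800,3),np.uint8)
T=ctrl.get_image("top");S=ctrl.get_image("side");np.save("T2.npy",T);np.save("S2.npy",S)
t=T[150:270,150:270,::-1];s=S[280:400,270:430,::-1]
o[:400,:400]=cv2.resize(t,(400,400),interpolation=2);o[:300,400:]=cv2.resize(s,(400,300),interpolation=2)
cv2.imwrite("pics/s.png",o[:400])
E
```

```text
{'clock': 8.6, 'qpos': [-0.755, 0.817, 0.013, 1.897, -0.023, 0.428, -2.033], 'eef_pos': [434.817, 363.873, 21.357], 'tool_rot': [3.141, 0.0, 0.263], 'force': [0.1, 0.489, -2.159], 'width': 33.231, 'gripper_force': 61.321}
```

View pics/s.png

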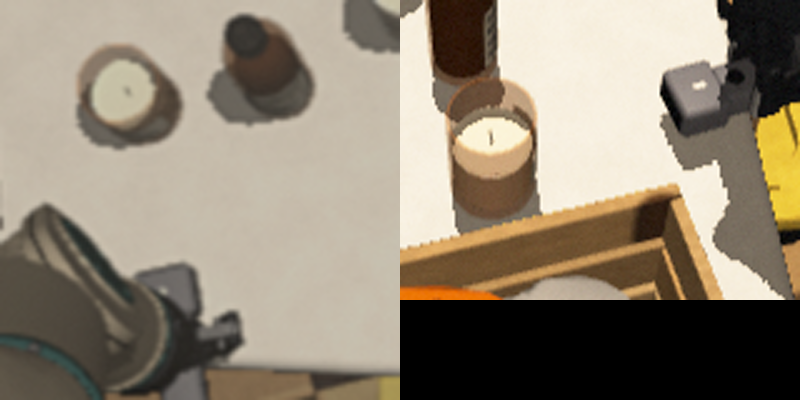

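```bash
python3 - <<'E'
from h import *
T=np.load("T2.npy").astype(float).mean(2);S=np.load("S2.npy").astype(float).mean(2)
y=.263;f=np.array([np.cos(y),np.sin(y),0]);l=np.array([-f[1],f[0],0]);c=np.array([434.8,363.9,20.4])-5*f
for n,a,b in(("FL",74,23),("FR",74,-23),("RR",34,-23)):
    P=c+f*a+l*b+[0,0,30];print(n,"top",proj("top",P).round(1),"side",proj("side",P).round(1), "side bottom",proj("side",P-[0,0,30]).round(1))
for v in range(225,250,2):print(v,T[v,186:216].astype(int).tolist())
print("side")
for v in range(302,338,2):print(v,S[v,370:410].astype(int).tolist())
E
```

```text
FL top [[188.2 231.4]] side [[383.9 326.5]] side bottom [[382.3 335.9]]
FR top [[205.8 227.6]] side [[374.  306.8]] side bottom [[372.7 316.2]]
RR top [[208.4 242.7]] side [[393.1 301.6]] side bottom [[391.3 311.1]]
225 [183, 181, 183, 183, 182, 182, 183, 183, 185, 185, 185, 185, 184, 185, 184, 185, 184, 184, 184, 183, 184, 185, 185, 185, 184, 184, 185, 185, 184, 184]
227 [184, 183, 184, 183, 183, 184, 183, 184, 184, 184, 184, 184, 186, 187, 188, 188, 188, 187, 182, 183, 187, 188, 185, 185, 184, 185, 185, 185, 183, 183]
229 [185, 182, 183, 184, 185, 185, 186, 186, 185, 180, 177, 177, 175, 161, 133, 120, 112, 107, 103, 111, 133, 156, 178, 187, 186, 186, 185, 185, 184, 184]
231 [177, 185, 187, 185, 172, 145, 124, 110, 103, 98, 94, 90, 89, 94, 100, 103, 104, 105, 106, 102, 87, 72, 105, 158, 184, 186, 185, 186, 186, 184]
233 [90, 117, 136, 136, 114, 98, 95, 98, 101, 103, 104, 104, 105, 105, 105, 106, 106, 107, 108, 106, 95, 75, 83, 137, 181, 188, 186, 185, 186, 185]
235 [43, 49, 61, 74, 84, 90, 96, 94, 96, 100, 104, 107, 112, 109, 104, 105, 107, 108, 108, 106, 100, 83, 68, 116, 175, 189,
[... 3679 characters left out ...]
4, 59, 53, 55, 53, 53, 56, 54, 50, 54, 56, 57, 55, 71, 65, 98, 107, 105, 108, 108, 105, 107, 107, 105, 101]
332 [237, 238, 236, 237, 237, 210, 107, 111, 106, 111, 107, 49, 47, 52, 53, 54, 52, 54, 53, 54, 59, 69, 61, 92, 95, 96, 101, 106, 107, 107, 108, 107, 106, 109, 108, 106, 107, 107, 105, 101]
334 [236, 235, 236, 236, 236, 232, 109, 110, 109, 107, 111, 106, 100, 80, 63, 64, 89, 93, 96, 99, 111, 106, 109, 112, 106, 105, 107, 109, 107, 108, 110, 111, 104, 109, 105, 107, 104, 107, 105, 102]
336 [237, 235, 236, 237, 237, 234, 233, 107, 109, 107, 109, 108, 111, 111, 108, 108, 110, 106, 111, 109, 107, 110, 111, 108, 107, 107, 107, 105, 109, 109, 112, 109, 108, 107, 109, 108, 109, 105, 104, 104]
```

The head matches its predicted position to about 1 px, but sits about 2.5 mm short of it along the scanner. I'll go 18 mm forward and hold.

Emit:
jog_arm(
  increments=[2.5,0.4,0,0,0,0,0,2.5,0.9,0,0,0,0,0,2.5,1.4,0,0,0,0,0,2.5,1.7,0,0,0,0,0,2.5,1.8,0,0,0,0,0,2.5,1.8,0,0,0,0,0,2.5,1.8,0,0,0,0,0,2.5,1.8,0,0,0,0,0,2.5,1.8,0,0,0,0,0],
)

```text
clock: 9.6
eef_pos: [451.9, 368.6, 21.3]
tool_rot: [3.142, 0.0, 0.263]
force: [-0.4, -0.3, -1.0]
width: 33.0
gripper_force: 61.3
```

```bash
python3 - <<'E'
from h import *
st()
T=ctrl.get_image("top");S=ctrl.get_image("side")
o=np.zeros((400,800,3),np.uint8)
o[:,:400]=cv2.resize(T[150:270,150:270,::-1],(400,400),interpolation=2);o[:300,400:]=cv2.resize(S[280:400,270:430,::-1],(400,300),interpolation=2)
cv2.imwrite("pics/s2.png",o)
# scanner window front vs label in the side view, predicted lens and label points
f=np.array([np.cos(.262),np.sin(.262),0]);L=np.array([635.2,417,35])-32*f
print("label",proj("side",L).round(1),"lens wanted",proj("side",L-90*f),proj("top",L-90*f))
g=S.astype(float).mean(2)
for v in(302,306,310,314,318,322):print(v,g[v,355:395].astype(int).tolist())
print("want top-edge FL,FR",proj("side",[L-91*f+np.r_[-23*f[1],23*f[0],15],L-91*f-np.r_[-23*f[1],23*f[0],-15]]).round(1).tolist())
E
```

```text
{'clock': 9.6, 'qpos': [-0.74, 0.83, 0.012, 1.851, -0.019, 0.461, -2.022], 'eef_pos': [451.914, 368.562, 21.284], 'tool_rot': [3.142, 0.0, 0.263], 'force': [-0.418, -0.292, -1.032], 'width': 32.987, 'gripper_force': 61.32}
label [[324.6 335.8]] lens wanted [[369.9929424  323.23341302]] [[197.72056983 224.17163256]]
302 [235, 236, 237, 236, 237, 238, 237, 237, 237, 236, 236, 237, 236, 236, 238, 237, 235, 237, 237, 236, 237, 238, 237, 237, 237, 237, 237, 237, 237, 237, 237, 236, 237, 236, 236, 236, 236, 234, 75, 56]
306 [237, 235, 236, 235, 235, 236, 236, 236, 238, 237, 237, 235, 236, 235, 237, 233, 237, 234, 235, 235, 236, 235, 234, 237, 235, 236, 212, 210, 198, 213, 237, 238, 235, 235, 237, 236, 236, 206, 67, 22]
310 [235, 236, 235, 236, 236, 236, 237, 235, 236, 234, 237, 236, 222, 196, 187, 152, 156, 135, 135, 135, 141, 141, 137, 139, 141, 139, 138, 139, 139, 136, 133, 124, 121, 134, 136, 141, 135, 117, 37, 27]
314 [238, 236, 238, 238, 237, 238, 237, 237, 237, 238, 234, 77, 60, 111, 127, 141, 143, 142, 140, 144, 141, 142, 141, 139, 142, 142, 144, 145, 165, 140, 138, 140, 134, 112, 115, 135, 92, 42, 7, 11]
318 [237, 236, 237, 236, 238, 237, 237, 238, 238, 235, 209, 3, 13, 24, 63, 105, 129, 145, 149, 149, 147, 147, 148, 150, 162, 172, 155, 145, 144, 143, 143, 145, 143, 140, 90, 50, 51, 51, 55, 52]
322 [237, 237, 238, 238, 237, 238, 237, 238, 237, 238, 236, 212, 11, 4, 9, 23, 67, 104, 130, 150, 150, 153, 151, 154, 149, 150, 148, 146, 148, 145, 145, 144, 142, 114, 53, 55, 53, 47, 56, 59]
want top-edge FL,FR [[376.0, 328.5], [366.4, 308.6]]
```

View pics/s2.png

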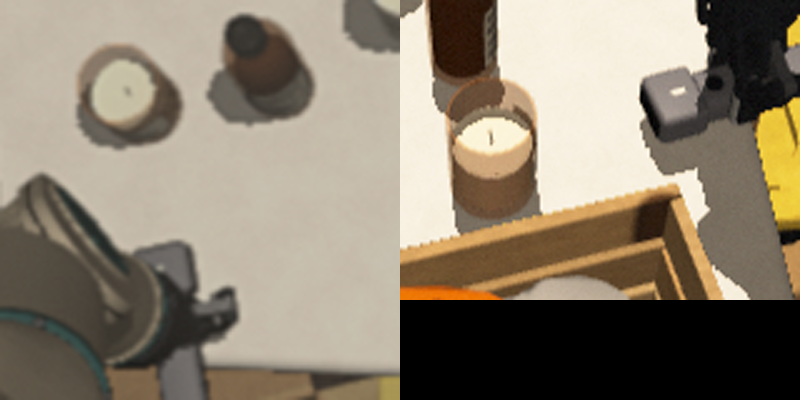

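Aim confirmed: the head's front edge in the side view is within about 1.6 px (3–4 mm) of where I wanted it. Now I'll hold for over 2 s.

Emit:
jog_arm(
  increments=[2.5,0,0,0,0,0,0,2.5,0,0,0,0,0,0,2.5,0,0,0,0,0,0,2.5,0,0,0,0,0,0,2.5,0,0,0,0,0,0,2.5,0,0,0,0,0,0,2.5,0,0,0,0,0,0,2.5,0,0,0,0,0,0,2.5,0,0,0,0,0,0,2.5,0,0,0,0,0,0,2.5,0,0,0,0,0,0,2.5,0,0,0,0,0,0,2.5,0,0,0,0,0,0,2.5,0,0,0,0,0,0,2.5,0,0,0,0,0,0,2.5,0,0,0,0,0,0,2.5,0,0,0,0,0,0,2.5,0,0,0,0,0,0,2.5,0,0,0,0,0,0,2.5,0,0,0,0,0,0],
)

```text
clock: 11.7
eef_pos: [452.1, 368.6, 21.3]
tool_rot: [3.142, -0.0, 0.263]
force: [0.2, -0.3, -1.6]
width: 33.1
gripper_force: 61.3
```

Emit:
jog_arm(
  increments=[2.5,0,0,0,0,0,0,2.5,0,0,0,0,0,0,2.5,0,0,0,0,0,0,2.5,0,0,0,0,0,0,2.5,0,0,0,0,0,0,2.5,0,0,0,0,0,0,2.5,0,0,0,0,0,0,2.5,0,0,0,0,0,0,2.5,-0.5,0,0,0,0,0,2.5,-1.5,0,-0.5,0,0,0,2.5,-2.5,0,-2,0,0,0,2.5,-3,0,-4.5,0,0,0,2.5,-3,0,-7.5,0,0,0,2.5,-3,0,-10.5,0,0,0,2.5,-3,0,-13.5,0,0,0,2.5,-3,0,-16.5,0,0,0,2.5,-3,0,-19.5,0,0,0,2.5,-3,0,-22,0,0,0,2.5,-3,0,-22.9,0,0,0],
)

```text
clock: 13.6
eef_pos: [423.1, 361.4, 253.0]
tool_rot: [-3.139, -0.004, 0.263]
force: [0.7, 0.9, -0.9]
width: 32.8
gripper_force: 61.3
```

```bash
python3 - <<'E'
from h import *
st()
p=np.array([435+17.4-29,363.4+4.7-7.8,250]);print(p)
way(p,.262,[(430,330,250,.262),(440,200,250,.18),(480,0,250,.05),(530,-200,250,-.076)])
E
```

```text
{'clock': 13.6, 'qpos': [-0.779, 0.466, 0.033, 1.76, -0.019, 0.911, -2.046], 'eef_pos': [423.136, 361.376, 253.001], 'tool_rot': [-3.139, -0.004, 0.263], 'force': [0.672, 0.942, -0.863], 'width': 32.797, 'gripper_force': 61.317}
[423.4 360.3 250. ]
[-0.15  3.1   0.  ] [0. 0. 0.]
[-2.55 15.91  0.  ] [ 0.  -0.   4.7]
[-3.87 36.27  0.  ] [-0.  -0.  12.1]
[-4.22 56.88  0.  ] [-0.  -0.  19.4]
```

Emit:
jog_arm(
  increments=[2.5,-0.1,1.5,0,0,0,0,2.5,-0.2,4,0,0,0,0.5,2.5,-0.8,7,0,0,0,1.5,2.5,-1.4,10,0,0,0,2.5,2.5,-2,13,0,0,0,3.6,2.5,-2.5,15.9,0,0,0,4.7,2.5,-2.8,19.3,0,0,0,6,2.5,-3,22.7,0,0,0,7.2,2.5,-3.2,26.1,0,0,0,8.4,2.5,-3.4,29.5,0,0,0,9.6,2.5,-3.6,32.9,0,0,0,10.8,2.5,-3.9,36.3,0,0,0,12.1,2.5,-4,40,0,0,0,13.4,2.5,-4,43.6,0,0,0,14.7,2.5,-4.1,47.2,0,0,0,16,2.5,-4.1,50.8,0,0,0,17.3,2.5,-4.2,54,0,0,0,18.5,2.5,-4.2,56,0,0,0,19.4,2.5,-4.2,56.9,0,0,0,19.4,2.5,-4.2,56.9,0,0,0,19.4],
)

```text
clock: 15.6
eef_pos: [529.6, -200.1, 249.4]
tool_rot: [-3.141, 0.002, -0.077]
force: [-0.3, 0.4, -2.0]
width: 32.7
gripper_force: 61.3
```

```bash
python3 - <<'E'
from h import *
st();s=ctrl.read_state()
way((530,-200,250),-.076,[(551,-241.4,130,-.076),(551,-241.4,1.5,-.076)])
E
```

```text
{'clock': 15.6, 'qpos': [0.175, 0.494, 0.207, 1.737, -0.122, 0.925, -1.216], 'eef_pos': [529.598, -200.125, 249.385], 'tool_rot': [-3.141, 0.002, -0.077], 'force': [-0.289, 0.426, -2.045], 'width': 32.696, 'gripper_force': 61.311}
[ 2.41  3.97 12.  ] [0. 0. 0.]
[ 2.41  3.97 24.85] [0. 0. 0.]
```

Emit:
jog_arm(
  increments=[2.5,0.6,1,3,0,0,0,2.5,1.2,2,6,0,0,0,2.5,1.8,3,9,0,0,0,2.5,2.4,4,12,0,0,0,2.5,2.4,4,15,0,0,0,2.5,2.4,4,18,0,0,0,2.5,2.4,4,20.5,0,0,0,2.5,2.4,4,22.5,0,0,0,2.5,2.4,4,23.5,0,0,0,2.5,2.4,4,24,0,0,0,2.5,2.4,4,24.3,0,0,0,2.5,2.4,4,24.5,0,0,0,2.5,2.4,4,24.6,0,0,0,2.5,2.4,4,24.7,0,0,0,2.5,2.4,4,24.8,0,0,0,2.5,2.4,4,24.8,0,0,0],
)

```text
clock: 17.2
eef_pos: [551.3, -241.4, 2.4]
tool_rot: [-3.142, -0.0, -0.076]
force: [0.2, 0.1, -1.4]
width: 33.3
gripper_force: 61.4
```

Emit:
jog_arm(
  increments=[2.5,0,0,0.03,0,0,0,2.5,0,0,0.06,0,0,0,2.5,0,0,0.08,0,0,0,2.5,0,0,0.08,0,0,0,2.5,0,0,0.08,0,0,0],
)

```text
clock: 17.7
eef_pos: [551.4, -241.4, 2.0]
tool_rot: [3.142, -0.0, -0.076]
force: [-1.8, 1.3, 5.7]
width: 32.8
gripper_force: 62.1
```

The scanner is on the table (5.7 N). I'll open and then rise.

Emit:
jog_arm(
  increments=[4,0,0,0,0,0,0,5,0,0,0,0,0,0,6,0,0,0,0,0,0,7,0,0,0,0,0,0,8.5,0,0,0,0,0,0,8.5,0,0,0,0,0,0,8.5,0,0,0,0,0,0,8.5,0,0,-1,0,0,0,8.5,0,0,-2.5,0,0,0,8.5,0,0,-5,0,0,0,8.5,0,0,-8,0,0,0,8.5,0,0,-12,0,0,0,8.5,0,0,-16,0,0,0,8.5,-2,0,-19,0,0,0,8.5,-5,0,-21,0,0,0,8.5,-9,0,-21,0,0,0,8.5,-12,0,-21,0,0,0,8.5,-12,0,-21,0,0,0,8.5,-12,0,-21,0,0,0],
)

```text
clock: 19.6
eef_pos: [431.9, -232.5, 213.1]
tool_rot: [3.141, -0.003, -0.077]
force: [0.9, 0.5, -0.1]
width: 85.1
gripper_force: 0.0
```

```bash
python3 - <<'E'
from h import *
st()
T=ctrl.get_image("top");S=ctrl.get_image("side")
cv2.imwrite("pics/end.png",np.hstack([T[120:280,160:480,::-1],S[120:280,260:380,::-1]]))
T0=np.load("T.npy");S0=np.load("S.npy")
print("jar diff",abs(T[155:200,168:245]-T0[155:200,168:245]).max(),abs(S[300:368,286:328]-S0[300:368,286:328]).mean())
E
```

```text
{'clock': 19.6, 'qpos': [0.292, 0.433, 0.202, 1.98, -0.126, 0.738, -1.077], 'eef_pos': [431.945, -232.53, 213.054], 'tool_rot': [3.141, -0.003, -0.077], 'force': [0.859, 0.473, -0.143], 'width': 85.1, 'gripper_force': 0.0}
jar diff 3.666666666666657 1.357142857142857
```

View pics/end.png

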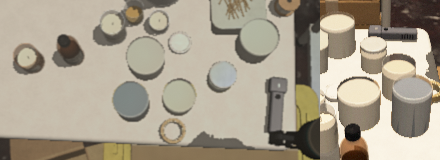

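The scanner lies flat at its old spot (top crop, 275,105), clear of the gripper. The jar's pixels haven't changed since the start.

```bash
python3 -c "
from cell import ctrl
print(ctrl.finish_job())"
```

```text
the job is handed in; nothing more can be done
None
```

The scanner was aimed at the jar's label from about 9 cm (label direction estimated to about ±5°) and held still for over 2 s. I then laid it flat back at its starting spot and released it, the jar did not move, and the job was handed in at about 20 s.

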